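# File the finished blue circuit board in the storage rack

## Task

Take the blue circuit board out of its bench stand and put it upright and fully home in the free slot of the storage rack, the one marked by the blue clips, roughly centred along the slot. Lower it in gently rather than dropping it, let go, and leave the red and green boards where they are.

Things in the scene. Friction and masses are not known exactly. Their poses are not given: they have to be found in the camera images.
- blue_board: Blue circuit board upright in one of two bench stands: 90 mm long (x), 6 thick (y), 70 high (z). A grip tab in the middle of its top edge, 24 mm (x) by 12 mm (y), reaches from 70 to 115 mm above the bottom edge. Origin: centre of the bottom edge, z up. 56 to 112 g. Grip the tab across its 24 mm (fingers closing along x, above the shoulders); either way round in the rack is fine.
- free_slot: Free slot of the fixed rack, a blue clip at each end (60 to 73 mm from its middle, tops 46 mm above the table). Origin: middle of the slot's floor, 8 mm above the table; x along the slot, y across, z up. 110 mm long, ends open; 9 mm wide up to 22 mm above its floor, flaring to 28 mm at its mouth 34 mm above the floor. Four slots 44 mm apart; which one is free varies.
- green_board: Green board, same shape, size and origin as the blue one, in another slot of the rack (black base 120 x 216 mm, grey ridges); stays there. The last two slots hold grey blanking boards of the same outer shape, fixed to the rack. The tops of all of them are 123 mm above the table.
- red_board: Red board, same shape, size and origin as the blue one, in the other bench stand; stays there. Both stands are fixed: black base 110 x 70 mm with one slot between wooden cheeks of the same section as the rack's slots, floor 8 mm and top 42 mm above the table.
Mind the look-alikes: they are no part of the job. What is shaped like the blue_board but yellow is not meant.

How it is judged (in metres and radians):
At the end, for the whole second after the job is handed in: The blue board stands in the free slot: bottom edge on the slot floor (within 6 mm), within 20 mm of the slot's middle lengthwise and 10 mm across, upright and in line with the slot within 0.2 rad (11 degrees), released and at rest (z of blue_board in the frame of free_slot between -0.004 and 0.006 m and x of blue_board in the frame of free_slot between -0.02 and 0.02 m and y of blue_board in the frame of free_slot between -0.01 and 0.01 m and angle between blue_board's own z axis and vertical below 0.2 rad and angle between the x axis of blue_board and the x axis of free_slot, either way round below 0.2 rad and linear speed of blue_board below 0.02 m/s); the robot touches nothing.
It fails at once if the red board is moved (more than 20 mm) (distance of red_board from where it was at the start of the episode above 0.02 m).
It fails at once if the green board is moved (more than 20 mm) (distance of green_board from where it was at the start of the episode above 0.02 m).
It fails at once if the blue board is dropped into the rack (over 0.7 m/s, a fall of some 25 mm or more) (horizontal distance between blue_board and free_slot below 0.04 m and height (world z) of blue_board below 0.05 m and linear speed of blue_board above 0.7 m/s).
It also fails if it takes over 43 s, if anything falls off the work surface, if the arm or the gripper's body presses on something with over 40 N, if the wrist force passes 120 N, or if a joint passes its speed limit or range.

## Robot

A 6-joint arm with a two-finger parallel gripper is mounted at the origin on the work surface. World frame = base frame: x ahead of the robot, y to its left, z up, the work surface at z = 0. Lengths are in m, angles in degrees, forces in N, time in s.
With the tool pointing down it reaches from about 0.3 to 0.75 m from the base axis. Payload 8.5 kg.
Tool frame: the origin (TCP) lies midway between the tips of the shut fingers; the grasp point (between the pads) lies 19 mm behind it (env.grip_depth is the distance from the TCP to the grasp point, in m); y points along the fingers, x is the direction in which the jaws open and shut, and the axes are right-handed (so a half turn about y gives the same grasp; the last joint's range is limited). The gripper opens to 85 mm and grips with 20 to 120 N. Pads are 22 mm wide; open, the fingers measure 114 mm over their backs; the gripper's body (76 mm by 85 mm) begins 54 mm behind the grasp point. The pads swing forward as they close: fully open they stand 13 mm farther back than shut.
Start: joints at [-78.283, 21.807, 74.336, -0, 83.858, -12.336], TCP at [0.224, -0.502, 0.192] pointing down, gripper open.
Joint ranges: [-178.18, 178.18], [-50.72, 133.34], [12.68, 142.11], [-81.47, 261.47], [9.98, 163.14], [-165.26, 165.26]. Speed limits (degrees/s): [136.94, 136.94, 180, 180, 180, 180].

## Interface

Orientations are given as a 3x3 rotation matrix whose columns are the frame's x, y, z axes.
In Python, from rig import env gives the robot as it stands.
- The arm moves only by the shell command python3 -m inch 'ROWS' [FORCE]. ROWS is JSON, a list that holds one entry, the list of rows, each a list of 7 numbers: the gripper command: -1 is shut, 1 is fully open, values between are in proportion, then the shift along the world's x, y, z in cm, then the turn, a rotation vector about the world's x, y, z in degrees. In form: [[[grip, dx, dy, dz, rx, ry, rz], ...]]. A call has 1 to 20 rows; each row is the pose to reach, as a shift and turn from the pose commanded when the call began; what a row does not reach only later rows make up. A row lasts 1/8 s, in which the tool goes at most 62.5 mm and 10.7 degrees, less where a joint would pass 70% of its speed; a pose out of reach is approached as far as the arm can. A call with a gripper value outside its range is refused whole. The fingers move at their own pace and stop on an object; FORCE is the grip in N (left out, the last holds). Time passes only in rows, so rows that repeat a pose let the fingers close. It gives the time, the measured TCP pose, the force and the opening at its end, in the units of the state.
- env.observe(): the state, without advancing time (a new reading comes with each control period).
- env.get_image(name): name is "scene" or "top" or "wrist"; returns a dict with "frame" (400x640x3 uint8, red, green, blue), "mtx" (3x3 intrinsics, pixels), "distortion" ([k1, k2, p1, p2, k3] as OpenCV has them; the pictures are not rectified), "rvec" (rotation vector, rad) and "tvec" (3), from world to camera coordinates, as OpenCV has them. Camera axes: x right, y down, z forward; pixel columns grow to the right and rows downward; lengths in m; the calibration is good to about 2 mm. A picture is of the moment at which its call begins. There is no depth.
- env.close_job(): hands the job in, once; it reports no verdict.
The state is a dict: "time_s": time; "q": joint angles; "qvel": joint speeds; "joint_efforts": joint torques, N m; "position": TCP position; "tool_rot": TCP orientation; "ft_force": force on the tool from outside, world axes, zero at the start; "wrist_torque": the same for the moment, N m; "grip_width": finger opening in m.
Only numpy, scipy, OpenCV 4.12 (cv2) and the standard library are available. Lean on these libraries where they do the work, as an engineer would, in place of code of your own. Each camera call takes 0.05 s, during which the arm holds its last target.

## Working session

There is one attempt and no reset: what is moved stays moved. The work goes in short steps, Python scripts to look and compute and a shell command to move; the robot and the scene stay as the last step left them, time stands still between calls to the robot, and variables do not carry over. Pictures are saved under pics/ and viewed, and the job is handed in when it is done.

```bash
mkdir -p pics; ls
python3 - <<'E'
from rig import env
import cv2, numpy as np
s=env.observe(); print(s)
for n in ["scene","top","wrist"]:
    d=env.get_image(n); cv2.imwrite(f"pics/{n}0.png",d["frame"][:,:,::-1])
    R=cv2.Rodrigues(np.array(d["rvec"]))[0]; print(n,d["mtx"],d["distortion"],-R.T@np.array(d["tvec"]).ravel())
E
```

```text
pics
{'time_s': 0.0, 'q': array([-7.82822597e+01,  2.18400432e+01,  7.43849340e+01,  2.80233308e-05,
        8.38587933e+01, -1.23346798e+01]), 'qvel': array([-0.07625987, -0.00866555, -0.09104019, -0.02563646, -0.02163961,
       -0.00577496]), 'joint_efforts': array([-1.74404704e-03, -4.48463953e+01, -2.31279355e+01, -2.46680638e-04,
        4.79955459e-03,  1.86593917e-05]), 'position': array([ 0.22409875, -0.50188654,  0.19161964]), 'tool_rot': array([[ 4.07572019e-01, -2.96456766e-04,  9.13173019e-01],
       [-9.13171950e-01,  1.43170124e-03,  4.07572006e-01],
       [-1.42821842e-03, -9.99998931e-01,  3.12805362e-04]]), 'ft_force': array([-0.05976713, -0.17265297, -0.33214707]), 'wrist_torque': array([-0.00370095, -0.00830198,  0.00030399]), 'grip_width': 0.08549958174586939}
scene [[360.81355584   0.         319.87031162]
 [  0.         360.81355584 200.05720259]
 [  0.           0.           1.        ]] [0.0211164 0.        0.        0.        0.       ] [ 0.90274227 -0.51222335  0.75575611]
top [[399.66908793   0.         316.46117825]
 [  0.         399.66908793 196.95581835]
 [  0.           0.           1.        ]] [-0.07336182  0.          0.          0.          0.        ] [ 0.43599957 -0.07174814  0.81097857]
wrist [[332.98566524   0.         319.47742039]
 [  0.         332.98566524 200.77701748]
 [  0.           0.           1.        ]] [-0.02542044  0.          0.          0.          0.        ] [ 0.2862464  -0.47390381  0.37397338]
```

View pics/scene0.png

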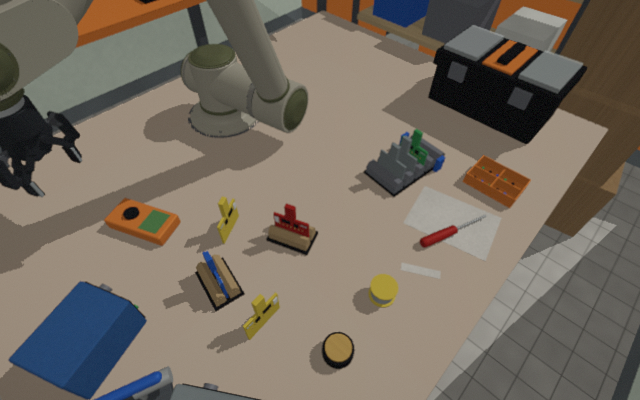

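View pics/top0.png

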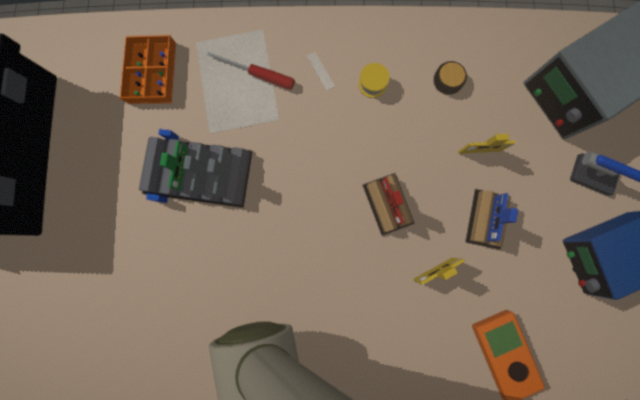

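View pics/wrist0.png

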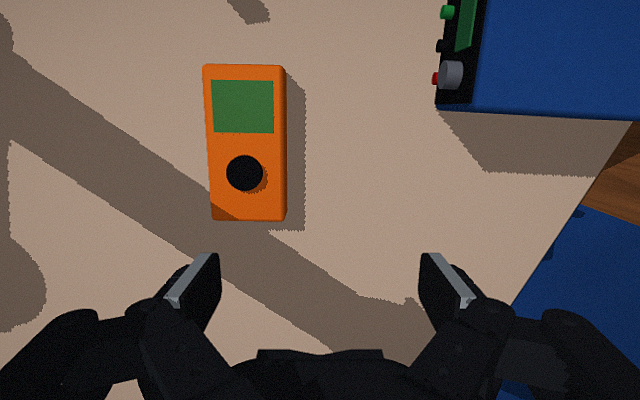

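Scene view: blue board in a stand near (210,270), red board at (290,225), rack at (405,165). In the top view: blue stand about (490,218), red stand (390,204), rack (197,172) with blue clips at (168,133) and (156,198). I'll zoom in on each.

```bash
cat > h.py <<'E'
import cv2, numpy as np
from rig import env
def cam(d):
    R=cv2.Rodrigues(np.array(d["rvec"],float))[0]; t=np.array(d["tvec"],float).ravel(); return R,t
def back(d,uv,z):
    R,t=cam(d)
    p=cv2.undistortPoints(np.array(uv,float).reshape(-1,1,2),np.array(d["mtx"]),np.array(d["distortion"])).reshape(-1,2)
    C=-R.T@t; out=[]
    for q in p:
        r=R.T@np.array([q[0],q[1],1]); out.append(C+r*(z-C[2])/r[2])
    return np.array(out)
def proj(d,P):
    return cv2.projectPoints(np.array(P,float).reshape(-1,1,3),np.array(d["rvec"],float),np.array(d["tvec"],float),np.array(d["mtx"]),np.array(d["distortion"]))[0].reshape(-1,2)
def crop(f,x0,y0,w,h,s,name):
    c=cv2.resize(f[y0:y0+h,x0:x0+w,::-1],None,fx=s,fy=s,interpolation=cv2.INTER_CUBIC); cv2.imwrite(name,c)
E
python3 - <<'E'
from h import *
d=env.get_image("top"); f=d["frame"]
crop(f,130,115,135,100,5.9,"pics/rack_t.png")
crop(f,440,170,110,90,6.6,"pics/blue_t.png")
d=env.get_image("scene"); f=d["frame"]
crop(f,340,110,130,100,6,"pics/rack_s.png")
crop(f,180,230,100,90,6,"pics/blue_s.png")
E
```

```text
(no output)
```

View pics/rack_t.png

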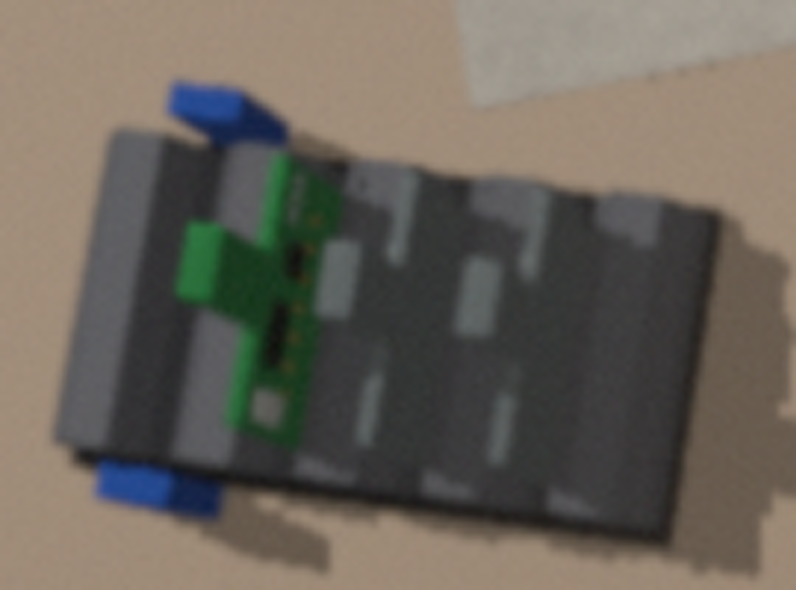

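View pics/blue_t.png

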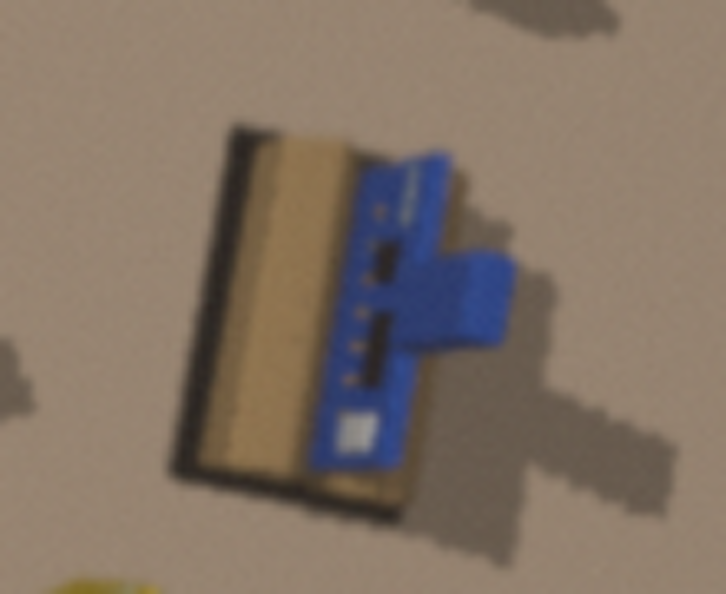

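View pics/rack_s.png

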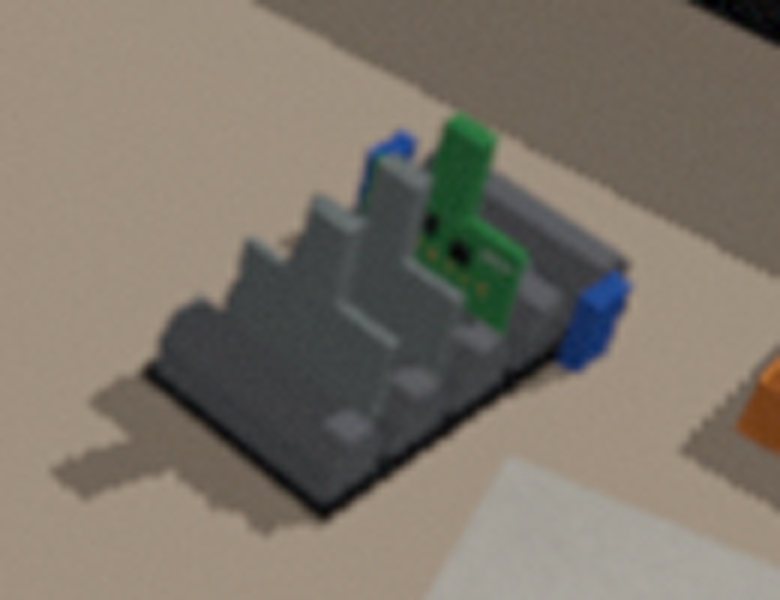

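View pics/blue_s.png

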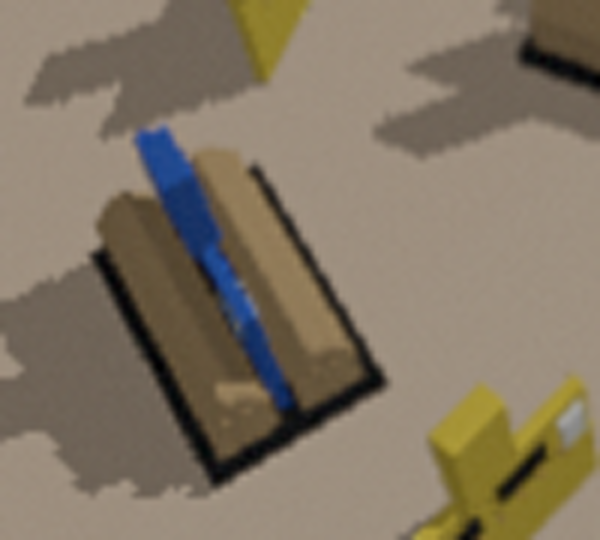

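```bash
cat > fit.py <<'E'
from h import *
from scipy.optimize import least_squares
T=env.get_image("top"); S=env.get_image("scene")
def W(p,P):
    x,y,a=p; c,s=np.cos(a),np.sin(a); P=np.array(P,float)
    return np.c_[x+c*P[:,0]-s*P[:,1], y+s*P[:,0]+c*P[:,1], P[:,2]]
def pc(l,ox,oy,s): return np.array([(ox+(u+.5)/s-.5,oy+(v+.5)/s-.5) for u,v in l])
# rack frame: x along slot, origin free slot middle, y toward the other slots; z world
tp=[((0,.044,.123),(199,262)),((0,.088,.123),(339,279)),((0,.132,.123),(478,297))]
sp=[((0,.044,.123),(473,131)),((0,.088,.123),(407,175)),((0,.132,.123),(337,216))]
def run(tp,sp,to,so,x0):
    A=[a for a,_ in tp];B=[a for a,_ in sp]; ta=pc([b for _,b in tp],*to); sa=pc([b for _,b in sp],*so) if sp else None
    def f(p):
        r=(proj(T,W(p,A))-ta)
        if sp: r=np.r_[r,proj(S,W(p,B))-sa]
        return r.ravel()
    r=least_squares(f,x0); return r.x,r.fun.reshape(-1,2)
def box(x0,x1,y0,y1,z): return [(x0,y0,z),(x1,y0,z),(x1,y1,z),(x0,y1,z)]
def draw(d,p,polys,rect,s,name):
    ox,oy,w,h=rect; im=np.ascontiguousarray(cv2.resize(d["frame"][oy:oy+h,ox:ox+w,::-1],None,fx=s,fy=s,interpolation=cv2.INTER_CUBIC))
    for poly,col in polys:
        q=(proj(d,W(p,poly))+.5-[ox,oy])*s-.5
        cv2.polylines(im,[np.round(q).astype(int)],True,col,1,cv2.LINE_AA)
    cv2.imwrite(name,im)
board=lambda y:[(box(-.012,.012,y-.006,y+.006,.123),(0,255,255)),(box(-.045,.045,y-.003,y+.003,.078),(255,0,255))]
E
cat > r1.py <<'E'
from fit import *
best=None
for a in (0,3.14,1.5,-1.5):
    p,r=run(tp,sp,(130,115,5.9),(340,110,6),[.5,.25,a])
    if best is None or (r**2).sum()<(best[1]**2).sum(): best=(p,r)
p,r=best; print("rack",p,np.degrees(p[2])); print(r.round(2))
polys=[(box(-.06,.06,-.042,.174,0),(255,255,0))]+[(box(-.055,.055,y-.008,y+.008,.042),(255,255,255)) for y in (-.022,.022,.066,.11,.154)]
for y in (0,.044,.088,.132): polys+=board(y)
polys+=[(box(.06,.073,-.012,.012,.046),(0,0,255)),(box(-.073,-.06,-.012,.012,.046),(0,0,255))]
draw(T,p,polys,(130,115,135,100),5.9,"pics/rack_t2.png"); draw(S,p,polys,(340,110,130,100),6,"pics/rack_s2.png")
# blue
tb=[((0,0,.123),(490,298))]; 
tb+=[((.045,-0.003,.078),(450,153)),((-.045,-.003,.078),(398,470))]
sb=[((0,0,.123),(152,137))]
p,r=run(tb,sb,(440,170,6.6),(180,230,6),[.4,-.45,0]); print("blue",p,np.degrees(p[2])); print(r.round(2))
polys=board(0)+[(box(-.055,.055,-.035,.035,0),(255,255,0))]
draw(T,p,polys,(440,170,110,90),6.6,"pics/blue_t2.png"); draw(S,p,polys,(180,230,100,90),6,"pics/blue_s2.png")
E
python3 r1.py
```

```text
rack [0.58631063 0.26945765 3.01823026] 172.93185531533604
[[ 0.05 -0.48]
 [-0.19 -0.37]
 [ 0.09 -0.36]
 [-0.53 -0.32]
 [-0.52 -0.73]
 [-0.26 -0.38]]
blue [ 0.48504847 -0.39117676 -0.19880005] -11.390403732455368
[[-0.5   0.6 ]
 [-0.11  0.82]
 [ 0.03  0.59]
 [ 1.16  2.52]]
```

View pics/rack_t2.png

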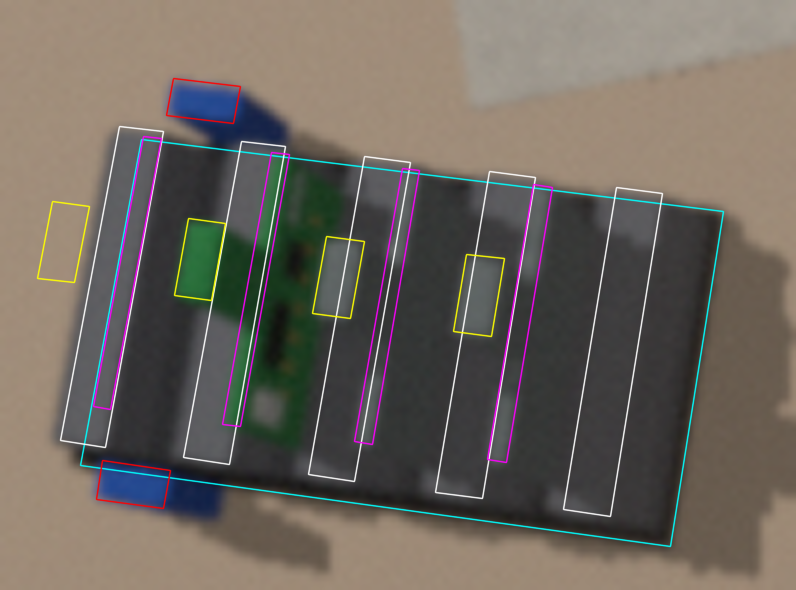

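View pics/rack_s2.png

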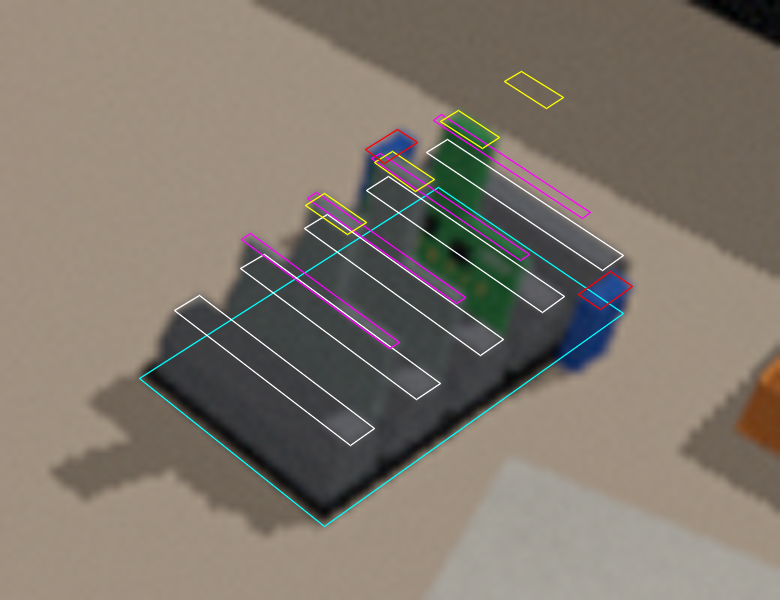

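View pics/blue_t2.png

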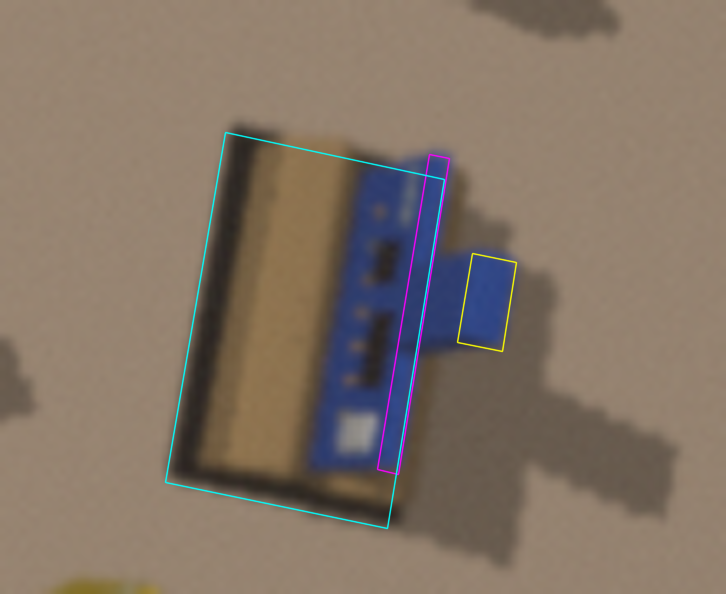

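View pics/blue_s2.png

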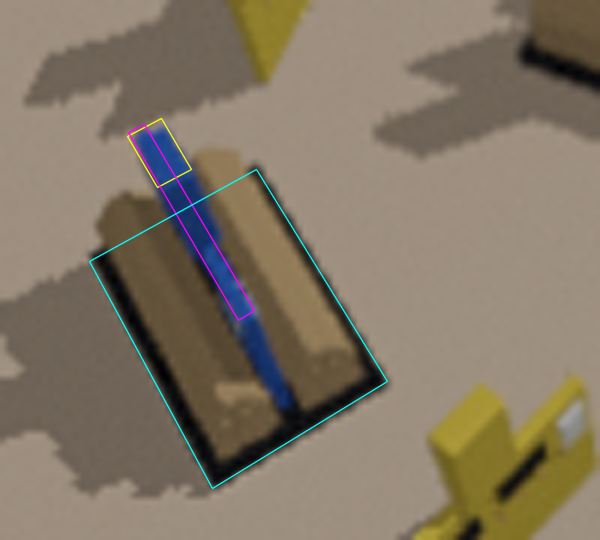

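Overlays agree with both pictures to about 1–2 mm: the free slot is at (0.586, 0.269), yaw −7.1°. The blue board is at (0.485, −0.391), yaw −11.4°. Next I move above the blue board and check with the wrist camera.

```bash
python3 -m inch '[[[1,3,1.2,0.5,0,0,7],[1,7,3,1,0,0,15],[1,11,4.7,1,0,0,23],[1,15,6.4,1,0,0,31],[1,19,8.1,1,0,0,40],[1,22.5,9.6,1,0,0,48],[1,25,10.6,1,0,0,53],[1,26.1,11.1,1,0,0,54.6],[1,26.1,11.1,1,0,0,54.6],[1,26.1,11.1,1,0,0,54.6]]]' 40
cat > w.py <<'E'
import sys
from fit import *
d=env.get_image("wrist"); cv2.imwrite(sys.argv[1],d["frame"][:,:,::-1])
p=[0.48505,-0.39118,np.radians(-11.4)]
im=np.ascontiguousarray(d["frame"][:,:,::-1])
for poly,col in board(0)+[(box(-.055,.055,-.035,.035,0),(255,255,0))]:
    cv2.polylines(im,[np.round(proj(d,W(p,poly))).astype(int)],True,col,1,cv2.LINE_AA)
cv2.imwrite(sys.argv[1].replace('.png','o.png'),im)
s=env.observe(); print(s["time_s"],s["position"],np.degrees(np.arctan2(s["tool_rot"][1,0],s["tool_rot"][0,0])),s["q"])
E
python3 w.py pics/w1.png
```

```text
time_s: 1.6
position: [0.4843, -0.3918, 0.2023]
tool_rot: [[0.98, -0.0, 0.199], [-0.199, -0.0, 0.98], [-0.0, -1.0, -0.0]]
ft_force: [0.9, -0.2, -0.4]
grip_width: 0.0857
1.75 [ 0.48447878 -0.39173684  0.2023708 ] -11.437405664249022 [-4.98263361e+01  2.90029805e+01  6.06500723e+01 -4.89347342e-03
  9.03410153e+01 -3.83889597e+01]
```

View pics/w1o.png

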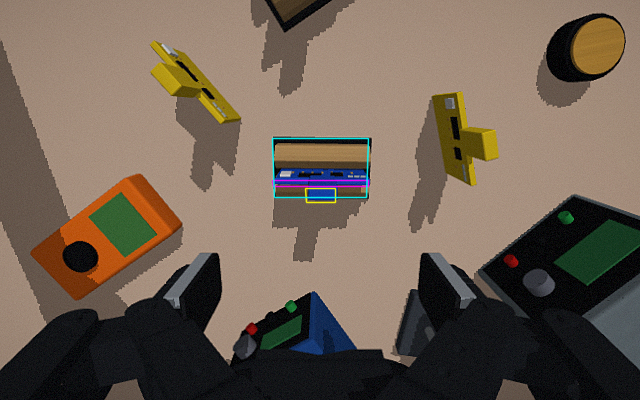

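Run:
```python
from h import *
d=env.get_image("wrist"); s=env.observe(); print(proj(d,[s["position"]]), s["position"])
im=np.ascontiguousarray(cv2.imread("pics/w1o.png")); 
a=cv2.imread("pics/w1.png")
c=lambda i:cv2.resize(i[130:215,260:385],None,fx=6,fy=6,interpolation=cv2.INTER_CUBIC)[:, :750]
cv2.imwrite("pics/w1c.png",np.vstack([c(a)[:300],c(im)[:300]]) if 0 else c(a))
cv2.imwrite("pics/w1oc.png",c(im))
```

```text
[[319.8409717  230.14433756]] [ 0.48457935 -0.39165567  0.2023715 ]
```

View pics/w1c.png

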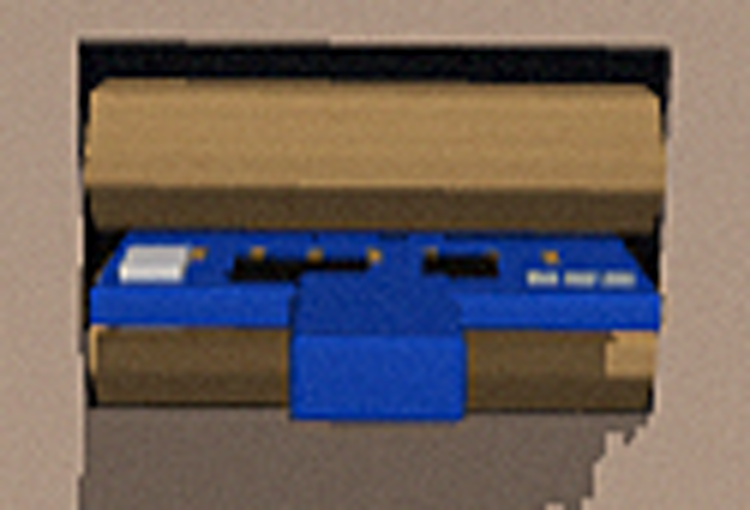

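View pics/w1oc.png

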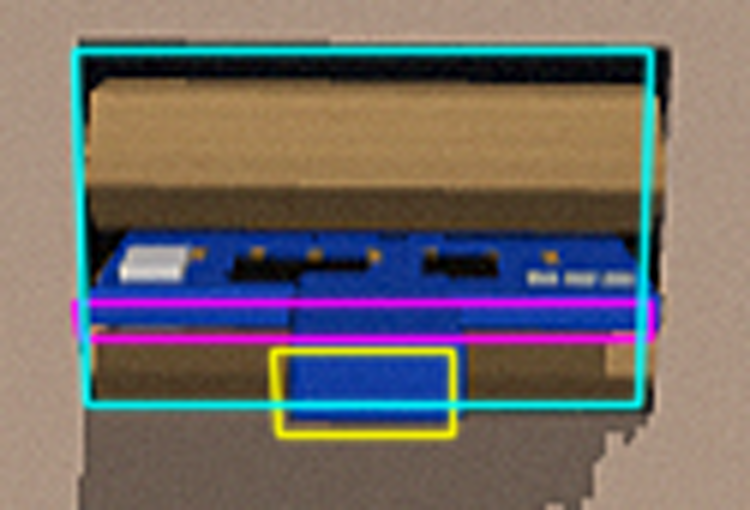

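Run:
```python
from fit import *
d=env.get_image("wrist")
tab=box(-.012,.012,-.006,.006,.123); sh=box(-.045,.045,-.003,.003,.078)
# image right=+x board, image up=+y
tab_px=[(289,420),(466,419),(466,333),(289,337)]; sh_px=[(91,326),(659,329),(660,292),(90,288)]
def solve(A,px):
    t=pc(px,260,130,6); r=least_squares(lambda p:(proj(d,W(p,A))-t).ravel(),[.485,-.391,-.2]); print(r.x[:2],np.degrees(r.x[2]),np.abs(r.fun).max())
solve(tab+sh,tab_px+sh_px); solve(tab,tab_px); solve(sh,sh_px)
print(env.observe()["position"])
```

```text
[ 0.48760824 -0.38933665] -11.63296058568457 0.477850034921687
[ 0.48762439 -0.3892435 ] -10.69192744086784 0.2996725704100527
[ 0.48758861 -0.38946017] -11.744863847372534 0.4799616597285308
[ 0.4849204  -0.39141386  0.20231269]
```

```bash
python3 -m inch '[[[0.3,0.1,0.1,-3,0,0,0],[0.3,0.14,0.1,-6,0,0,0],[0.2,0.14,0.1,-8.5,0,0,0],[0.2,0.14,0.1,-10.5,0,0,0],[0.2,0.14,0.1,-11.5,0,0,0],[0.2,0.14,0.1,-11.8,0,0,0],[0.2,0.14,0.1,-11.8,0,0,0],[0.2,0.14,0.1,-11.8,0,0,0]]]' 40
python3 w.py pics/w2.png
```

```text
time_s: 2.95
position: [0.4868, -0.3905, 0.085]
tool_rot: [[0.98, 0.001, 0.197], [-0.197, -0.001, 0.98], [0.001, -1.0, -0.001]]
ft_force: [0.1, -0.1, -0.4]
grip_width: 0.0511
3.1 [ 0.48668139 -0.39035125  0.0846728 ] -11.345509433090493 [-4.95869448e+01  3.42105254e+01  7.12886706e+01 -1.50427685e-03
  7.44569890e+01 -3.82410246e+01]
```

View pics/w2.png

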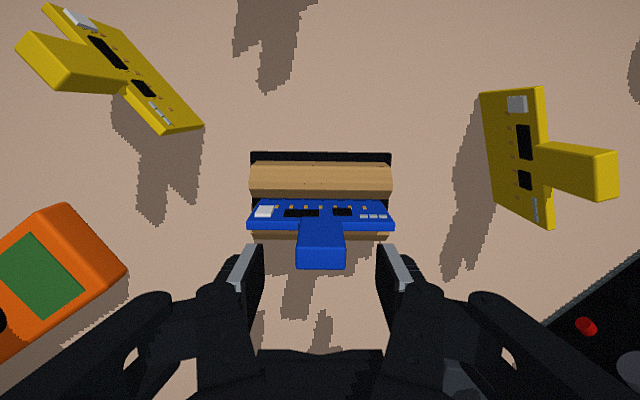

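Wrist view: the tab (297–346, 220–268) sits centred between the fingers, which are at 262 and 378. Closing on it.

```bash
python3 -m inch '[[[-0.3,0,0,0,0,0,0],[-0.7,0,0,0,0,0,0],[-0.9,0,0,0,0,0,0],[-0.9,0,0,0,0,0,0],[-0.9,0,0,0,0,0,0],[-0.9,0,0,0,0,0,0]]]' 60
python3 w.py pics/w3.png
```

```text
time_s: 3.85
position: [0.4866, -0.3902, 0.0842]
tool_rot: [[0.98, -0.0, 0.197], [-0.197, 0.0, 0.98], [-0.0, -1.0, 0.0]]
ft_force: [0.6, 0.1, 0.2]
grip_width: 0.0044
4.0 [ 0.4865566  -0.39022246  0.08421704] -11.346938716734597 [-4.95879890e+01  3.42417538e+01  7.13111554e+01 -1.57611664e-03
  7.44500404e+01 -3.82406277e+01]
```

View pics/w3.png

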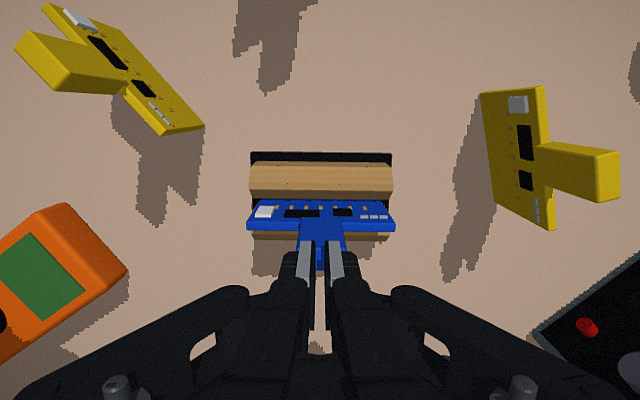

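Run:
```python
from fit import *
d=env.get_image("wrist"); s=env.observe(); p=s["position"];R=s["tool_rot"]
R_,t=cam(d); C=-R_.T@t; print("cam in tool",R.T@(C-p), "view dir in tool",R.T@R_[2])
im=np.ascontiguousarray(cv2.resize(d["frame"][150:320,220:420,::-1],None,fx=4,fy=4,interpolation=cv2.INTER_CUBIC)[:600])
for q,c in [((0,0,0),(0,0,255)),((0,-.019,0),(0,255,0)),((0,0,.011),(0,255,255)),((0,-.019,.011),(255,255,0)),((0,-.038,.011),(255,255,255))]:
    u=proj(d,[p+R@np.array(q)])[0]; print(q,u); cv2.circle(im,tuple(int(v) for v in ((u-[220,150])*4)),4,c,-1)
cv2.imwrite("pics/w3c.png",im)
sc=env.get_image("scene"); top=env.get_image("top")
crop(sc["frame"],150,180,150,130,5,"pics/s3.png"); crop(top["frame"],420,140,130,110,5,"pics/t3.png")
```

```text
cam in tool [-8.56559269e-05 -1.82257687e-01  6.85371901e-02] view dir in tool [-2.51486102e-04  9.63480755e-01 -2.67777468e-01]
(0, 0, 0) [319.70446496 230.35157942]
(0, -0.019, 0) [319.71814274 243.06819333]
(0, 0, 0.011) [319.70902958 212.33733403]
(0, -0.019, 0.011) [319.72345288 223.37010664]
(0, -0.038, 0.011) [319.74127255 237.01365445]
```

View pics/w3c.png

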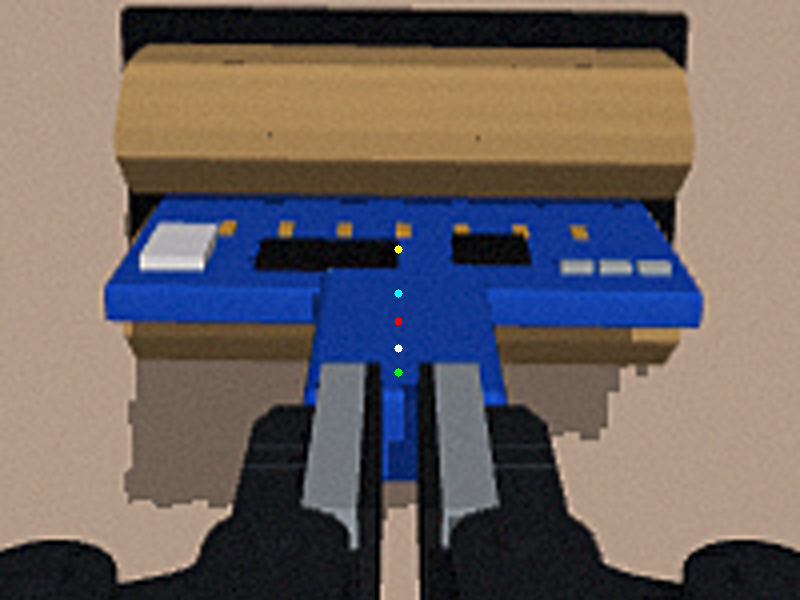

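View pics/s3.png

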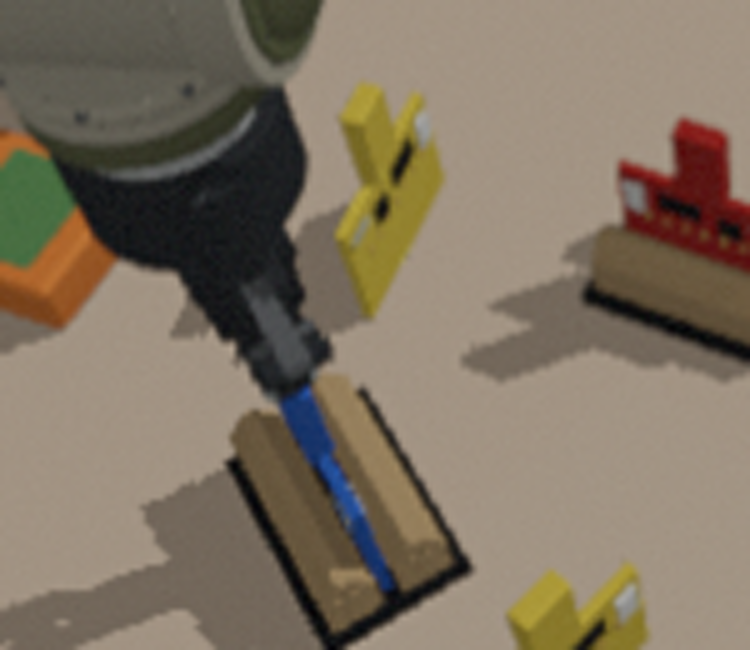

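View pics/t3.png

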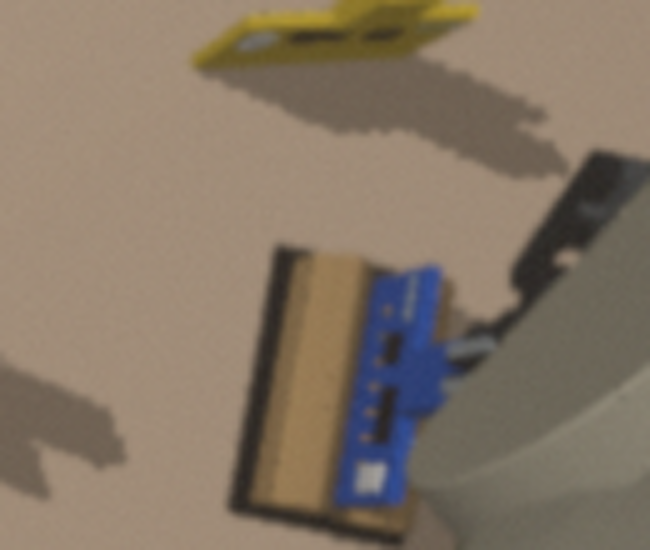

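Run:
```python
from fit import *
s=env.observe(); p=s["position"];R=s["tool_rot"]; print(env.grip_depth)
def go(d,rect,sc,name):
    ox,oy,w,h=rect
    im=np.ascontiguousarray(cv2.resize(d["frame"][oy:oy+h,ox:ox+w,::-1],None,fx=sc,fy=sc,interpolation=cv2.INTER_CUBIC))
    for off,c in ((0,(0,0,255)),(-.02,(0,255,255)),(-.04,(0,255,0))):
        P=[p+R@np.array(q) for q in ((.002,off,-.011),(.002,off,.011),(.002,off-.038,.011),(.002,off-.038,-.011))]
        cv2.polylines(im,[np.round((proj(d,P)+.5-[ox,oy])*sc-.5).astype(int)],True,c,1,cv2.LINE_AA)
    cv2.imwrite(name,im)
go(env.get_image("scene"),(180,220,70,60),10,"pics/s4.png")
go(env.get_image("top"),(470,180,70,60),10,"pics/t4.png")
go(env.get_image("wrist"),(240,170,160,130),5,"pics/w4.png")
```

```text
0.0187
```

View pics/s4.png

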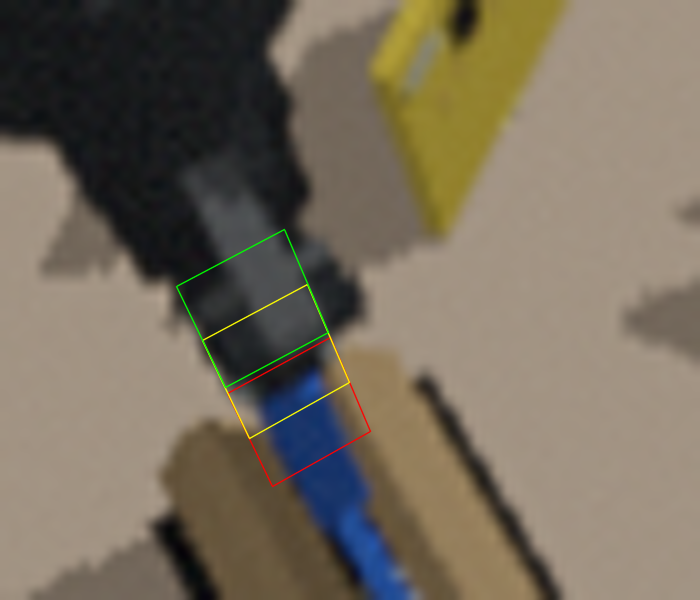

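View pics/t4.png

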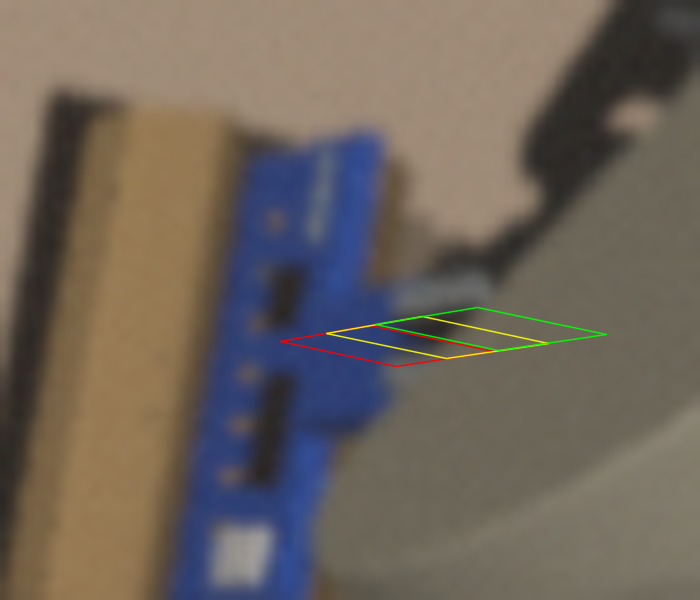

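View pics/w4.png

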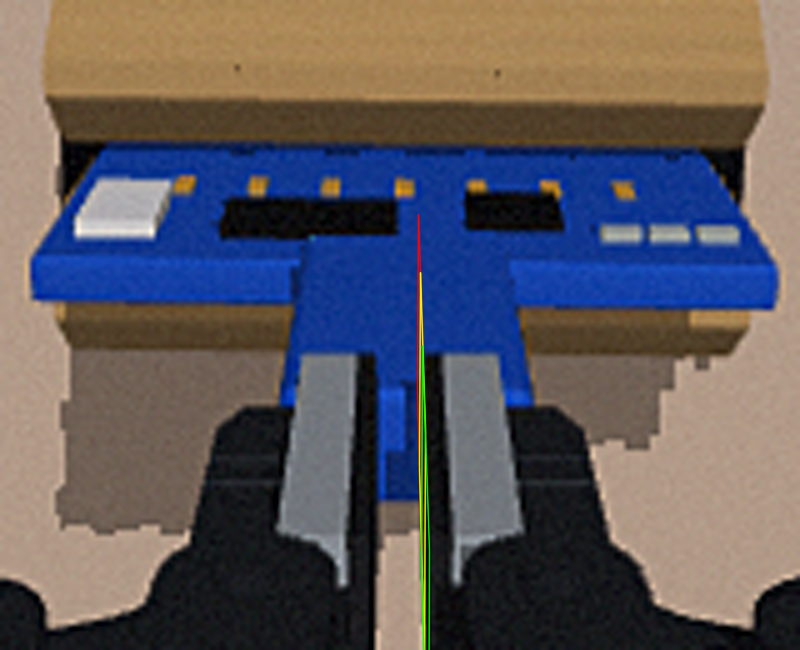

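The grasp missed. The opening is 4.4 mm and both the wrist and scene views show the shut fingertips level with the tab's top. That puts the real tips about 40 mm above the reported TCP. I'll pin that offset down before moving.

Run:
```python
from fit import *
s=env.observe(); p=s["position"];R=s["tool_rot"]; w=env.get_image("wrist"); sc=env.get_image("scene"); tp_=env.get_image("top")
def pts(d,uv): return d,np.array(uv,float)
# front-edge tip corners: wrist crop 5x off(240,170)
wl=pc([(302,354),(357,354),(445,354),(498,354)],240,170,5)
Rw,tw=cam(w); C=-Rw.T@tw
for u in wl:
    q=cv2.undistortPoints(u.reshape(1,1,2),np.array(w["mtx"]),np.array(w["distortion"])).ravel()
    r=R.T@(Rw.T@np.array([q[0],q[1],1])); c=R.T@(C-p); k=(.011-c[2])/r[2]; print("wrist tool-frame at z=.011:",(c+k*r).round(4))
# scene: visible lower tip corners, crop 10x off(180,220); assume on x=const planes
sl=pc([(238,392),(322,368)],180,220,10)
Rs,ts=cam(sc);C=-Rs.T@ts
for u in sl:
    q=cv2.undistortPoints(u.reshape(1,1,2),np.array(sc["mtx"]),np.array(sc["distortion"])).ravel()
    r=R.T@(Rs.T@np.array([q[0],q[1],1])); c=R.T@(C-p)
    for X in (.002,.010): k=(X-c[0])/r[0]; print("scene tool-frame at x",X,(c+k*r).round(4))
print(s["ft_force"])
```

```text
wrist tool-frame at z=.011: [-0.0089 -0.0421  0.011 ]
wrist tool-frame at z=.011: [-0.004  -0.0421  0.011 ]
wrist tool-frame at z=.011: [ 0.004  -0.0421  0.011 ]
wrist tool-frame at z=.011: [ 0.0088 -0.0421  0.011 ]
scene tool-frame at x 0.002 [ 0.002  -0.0363 -0.0091]
scene tool-frame at x 0.01 [ 0.01   -0.0481 -0.0097]
scene tool-frame at x 0.002 [ 0.002  -0.0295  0.0073]
scene tool-frame at x 0.01 [ 0.01   -0.0414  0.0064]
[-0.64175022 -0.54406444 -0.48098547]
```

Both cameras put the tips 42 mm behind the reported TCP along the tool, with no sideways offset, so I'll lower by that amount: open, then go down 2 cm and look.

```bash
python3 -m inch '[[[0.2,0,0,0,0,0,0],[0.2,0,0,0,0,0,0],[0.2,0,0,0,0,0,0],[0.2,0,0,0,0,0,0],[0.2,0,0.05,-0.7,0,0,0],[0.2,0,0.05,-1.4,0,0,0],[0.2,0,0.05,-2,0,0,0],[0.2,0,0.05,-2,0,0,0]]]' 60
python3 w.py pics/w5.png
```

```text
time_s: 5.75
position: [0.4863, -0.3895, 0.0635]
tool_rot: [[0.98, -0.001, 0.197], [-0.197, 0.001, 0.98], [-0.001, -1.0, 0.001]]
ft_force: [-0.6, 0.7, 0.9]
grip_width: 0.0513
5.9 [ 0.48668767 -0.3898275   0.06440725] -11.343575403118269 [-4.95557352e+01  3.53740271e+01  7.27545831e+01  6.63913513e-04
  7.18481739e+01 -3.82123643e+01]
```

View pics/w5.png

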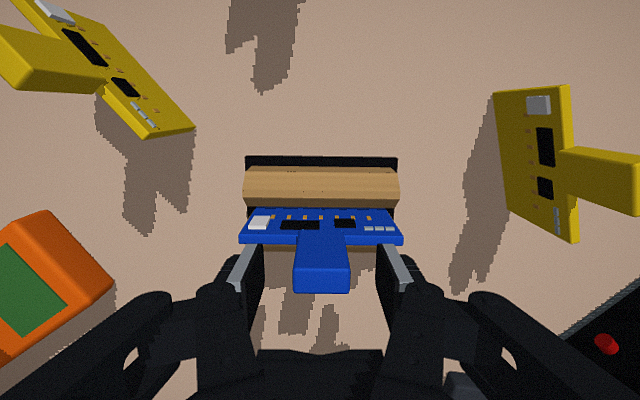

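```bash
python3 -m inch '[[[0.2,0,0,-0.7,0,0,0],[0.2,0,0,-1.3,0,0,0],[0.2,0,0,-1.7,0,0,0],[0.2,0,0,-1.7,0,0,0]]]' 60
python3 w.py pics/w6.png
python3 -c "
from h import *
crop(env.get_image('scene')['frame'],170,210,90,80,7,'pics/s6.png')"
```

```text
time_s: 6.4
position: [0.4864, -0.3896, 0.0468]
tool_rot: [[0.98, -0.001, 0.197], [-0.197, 0.001, 0.98], [-0.001, -1.0, 0.001]]
ft_force: [0.9, 0.2, -0.4]
grip_width: 0.0508
6.55 [ 0.48665174 -0.38982413  0.04739953] -11.346084684833384 [-4.95573819e+01  3.64276191e+01  7.38621589e+01 -8.84168206e-04
  6.96884709e+01 -3.82109884e+01]
```

View pics/w6.png

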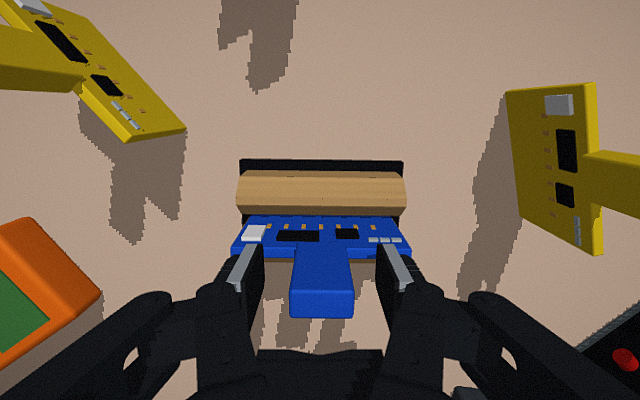

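View pics/s6.png

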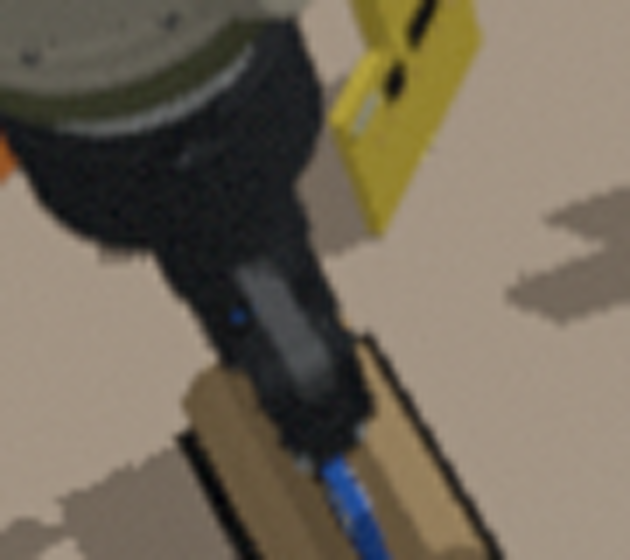

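Wrist view: the tab (288–355, 250–317) is between the pads and the tips are just above the shoulders. Closing.

```bash
python3 -m inch '[[[-0.2,0,0,0,0,0,0],[-0.6,0,0,0,0,0,0],[-0.9,0,0,0,0,0,0],[-0.9,0,0,0,0,0,0],[-0.9,0,0,0,0,0,0]]]' 60
python3 w.py pics/w7.png
```

```text
time_s: 7.22
position: [0.4866, -0.3898, 0.0474]
tool_rot: [[0.98, 0.0, 0.197], [-0.197, -0.0, 0.98], [0.0, -1.0, -0.0]]
ft_force: [0.8, -0.5, 2.1]
grip_width: 0.0232
7.375 [ 0.48662022 -0.38979679  0.04734846] -11.343729628093909 [-4.95578409e+01  3.64306096e+01  7.38658895e+01 -1.16154466e-03
  6.96893103e+01 -3.82137073e+01]
```

View pics/w7.png

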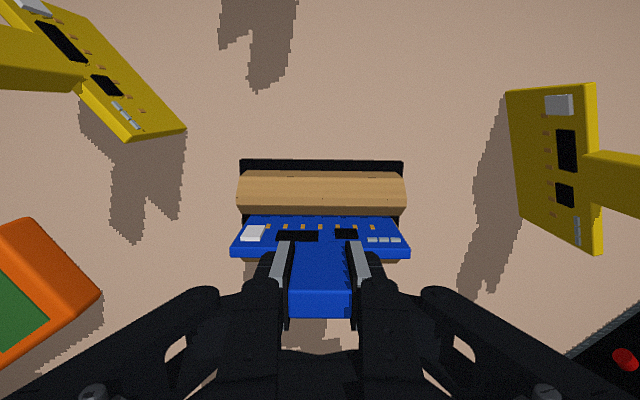

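Gripped, with an opening of 23.2 mm. Lifting straight up.

```bash
python3 -m inch '[[[-0.9,0,0,0.5,0,0,0],[-0.9,0,0,1.5,0,0,0],[-0.9,0,0,3,0,0,0],[-0.9,0,0,5,0,0,0],[-0.9,0,0,7.5,0,0,0],[-0.9,0,0,10,0,0,0],[-0.9,0,0,12.5,0,0,0],[-0.9,0,0,14.5,0,0,0],[-0.9,0,0,16,0,0,0],[-0.9,0,0,16,0,0,0],[-0.9,0,0,16,0,0,0]]]' 60
python3 w.py pics/w8.png
python3 -c "
from h import *
cv2.imwrite('pics/s8.png',env.get_image('scene')['frame'][:,:,::-1])"
```

```text
time_s: 8.75
position: [0.4863, -0.3895, 0.2064]
tool_rot: [[0.98, -0.001, 0.197], [-0.197, 0.001, 0.98], [-0.001, -1.0, 0.001]]
ft_force: [0.4, -0.2, -1.2]
grip_width: 0.0232
8.9 [ 0.48638232 -0.3895294   0.20639549] -11.34777215731245 [-4.95596307e+01  2.89451639e+01  6.00954867e+01  1.13473500e-03
  9.10478880e+01 -3.82118052e+01]
```

View pics/w8.png

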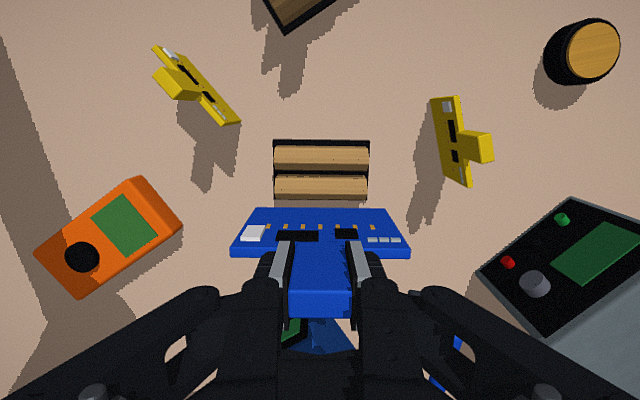

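View pics/s8.png

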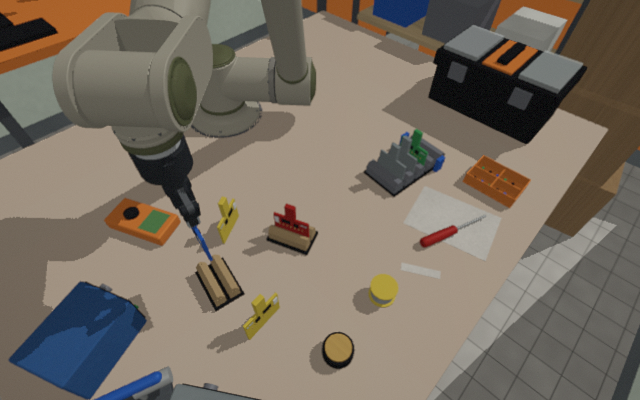

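Board lifted upright and unmoved in the hand: wrist view shows shoulders at (230–410, 208–258) and an empty stand below. Moving over the rack at this height, which leaves the board's bottom about 4 cm above the neighbours' tops.

```bash
python3 -m inch '[[[-0.9,0.3,2,0.5,0,0,0],[-0.9,0.8,5,1,0,0,0.3],[-0.9,1.4,9,1,0,0,0.6],[-0.9,2.1,14,1,0,0,0.9],[-0.9,2.9,19,1,0,0,1.2],[-0.9,3.6,24,1,0,0,1.6],[-0.9,4.4,29,1,0,0,1.9],[-0.9,5.2,34,1,0,0,2.2],[-0.9,5.9,39,1,0,0,2.5],[-0.9,6.7,44,1,0,0,2.9],[-0.9,7.5,49,1,0,0,3.2],[-0.9,8.2,54,1,0,0,3.5],[-0.9,8.8,58,1,0,0,3.8],[-0.9,9.3,61.5,1,0,0,4],[-0.9,9.7,64,1,0,0,4.2],[-0.9,9.9,65.5,1,0,0,4.3],[-0.9,10,65.9,1,0,0,4.3],[-0.9,10,65.9,1,0,0,4.3],[-0.9,10,65.9,1,0,0,4.3]]]' 60
cat > w9.py <<'E'
import sys
from fit import *
d=env.get_image("wrist"); n=sys.argv[1]
im=np.ascontiguousarray(d["frame"][:,:,::-1]); cv2.imwrite(n,im)
p=[0.58631,0.26946,3.01823]
polys=[(box(-.06,.06,-.042,.174,0),(255,255,0))]+[(box(-.055,.055,y-.008,y+.008,.042),(255,255,255)) for y in (-.022,.022,.066,.11,.154)]
for y in (.044,.088,.132): polys+=board(y)
polys+=[(box(.06,.073,-.012,.012,.046),(0,0,255)),(box(-.073,-.06,-.012,.012,.046),(0,0,255)),(box(-.055,.055,-.0045,.0045,.03),(0,255,0))]
for poly,col in polys: cv2.polylines(im,[np.round(proj(d,W(p,poly))).astype(int)],True,col,1,cv2.LINE_AA)
cv2.imwrite(n.replace('.png','o.png'),im)
s=env.observe(); print(s["time_s"],s["position"],np.degrees(np.arctan2(s["tool_rot"][1,0],s["tool_rot"][0,0])),s["q"].round(1),s["grip_width"],s["ft_force"])
E
python3 w9.py pics/w9.png
```

```text
time_s: 11.32
position: [0.5866, 0.2685, 0.2174]
tool_rot: [[0.992, 0.0, 0.124], [-0.124, -0.0, 0.992], [0.0, -1.0, -0.0]]
ft_force: [0.5, 0.1, -1.4]
grip_width: 0.0232
11.475 [0.5866467  0.26872771 0.21735355] -7.091380178178762 [14.1 31.  54.7 -0.  94.3 21.2] 0.02311139522326353 [ 0.68841153 -0.66315826 -1.84938645]
```

View pics/w9.png

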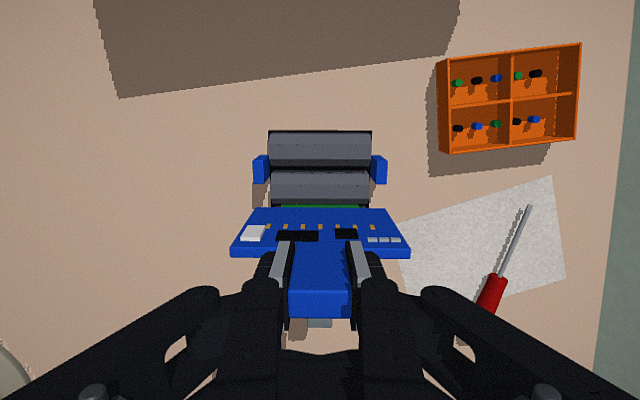

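View pics/w9o.png

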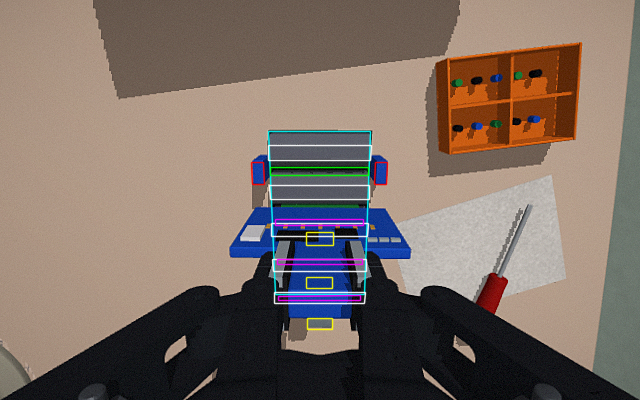

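Run:
```python
import cv2
for n in ("w9","w9o"):
    a=cv2.imread(f"pics/{n}.png"); cv2.imwrite(f"pics/{n}_r.png",cv2.resize(a[120:215,245:395],None,fx=5.3,fy=5.3,interpolation=cv2.INTER_CUBIC))
a=cv2.imread("pics/w9.png"); cv2.imwrite("pics/w9_b.png",cv2.resize(a[200:330,220:420],None,fx=4,fy=4,interpolation=cv2.INTER_CUBIC))
```

```text
(no output)
```

View pics/w9_r.png

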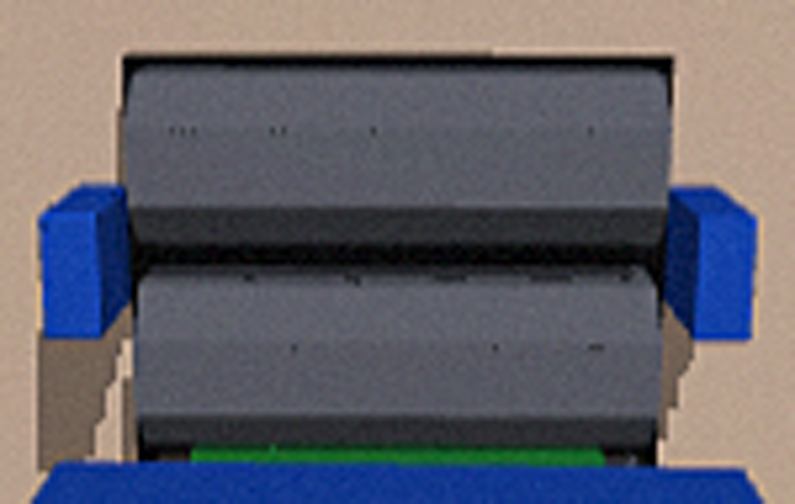

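View pics/w9o_r.png

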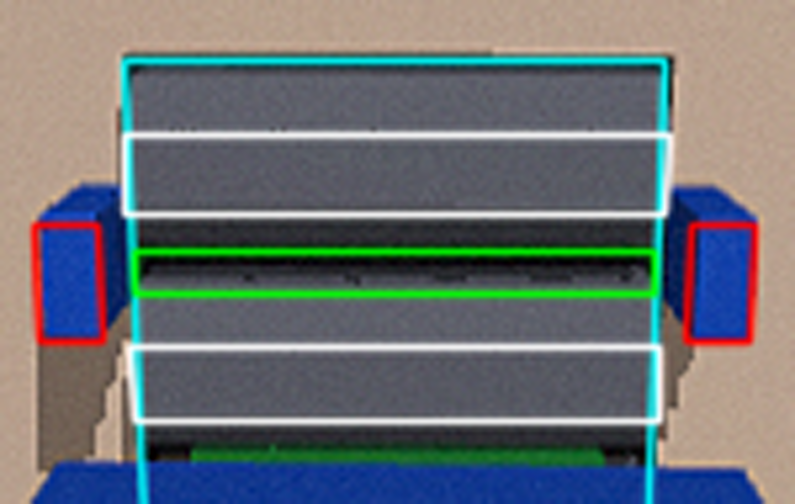

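View pics/w9_b.png

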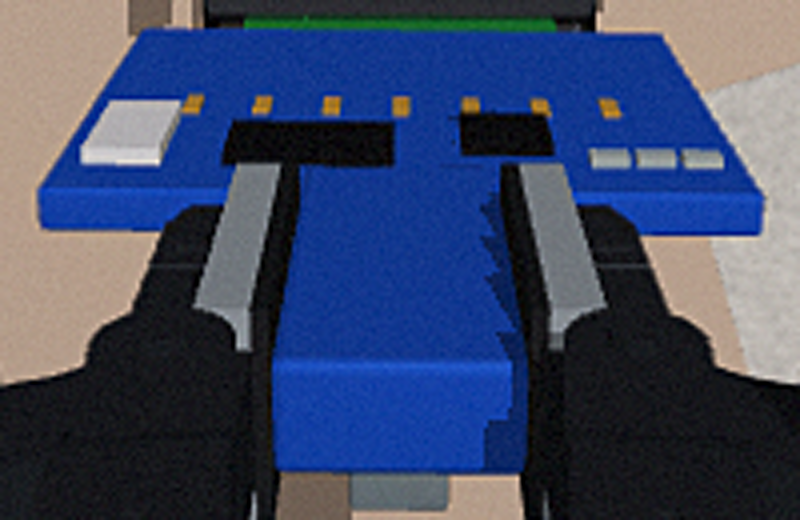

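```bash
cat > hand.py <<'E'
from fit import *
d=env.get_image("wrist"); s=env.observe(); p=s["position"];R=s["tool_rot"]
O=np.array([(-.045,.003,0),(.045,.003,0),(-.045,.003,.07),(.045,.003,.07),(-.045,-.003,.07),(.045,-.003,.07),(-.012,.006,.115),(.012,.006,.115),(-.012,-.006,.115),(.012,-.006,.115)])
px=pc([(145,30),(662,35),(40,188),(762,195),(40,230),(762,235),(276,362),(522,362),(272,470),(526,470)],220,200,4)
ok,rv,tv=cv2.solvePnP(O,px,np.array(d["mtx"]),np.array(d["distortion"]))
e=cv2.projectPoints(O,rv,tv,np.array(d["mtx"]),np.array(d["distortion"]))[0].reshape(-1,2)-px; print(e.round(2).tolist())
Rw,tw=cam(d); Rb=Rw.T@cv2.Rodrigues(rv)[0]; c=Rw.T@(tv.ravel()-tw)
print("bottom centre world",c,"axes\n",Rb.round(3)); print("rel TCP in tool",R.T@(c-p), "TCP",p)
print("yaw",np.degrees(np.arctan2(Rb[1,0],Rb[0,0])),"tilt",np.degrees(np.arccos(Rb[2,2])))
# slot from wrist
tl=[(-.055,-.014,.042),(.055,-.014,.042)]
# rack frame x is opposite to image right: image-left x=+.
A=[(.055,-.014,.042),(-.055,-.014,.042),(.055,.03,.042),(-.055,.03,.042),(.073,.012,.046),(.06,.012,.046),(-.06,.012,.046),(-.073,.012,.046)]
q=pc([(131,207),(665,208),(140,415),(655,415),(42,338),(100,338),(696,339),(752,339)],245,120,5.3)
r=least_squares(lambda x:(proj(d,W(x,A))-q).ravel(),[.586,.269,3.018]); print("slot",r.x,np.degrees(r.x[2])-180,r.fun.round(2))
E
python3 hand.py
```

```text
[[0.35, -0.31], [-0.59, -0.62], [0.26, 0.11], [-0.02, -0.24], [1.07, 0.61], [-0.98, 0.77], [-1.94, -1.02], [2.07, -0.49], [-0.24, 0.29], [-0.0, 0.83]]
bottom centre world [0.58695264 0.26752365 0.17598667] axes
 [[ 0.992  0.129 -0.005]
 [-0.129  0.992  0.001]
 [ 0.005 -0.     1.   ]]
rel TCP in tool [ 0.00052314  0.04127848 -0.00142987] TCP [0.58660817 0.26900762 0.21726512]
yaw -7.414883805704152 tilt 0.30884260108545014
slot [0.58694159 0.27095086 3.01677635] -7.151447225473078 [-0.68  0.13  0.61  0.09 -0.84  0.3   0.83  0.44 -0.04 -0.22  0.96 -0.21
 -1.1  -0.24  0.27 -0.22]
```

Measured through the same wrist camera, the board needs +3 mm in y to sit over the slot, x is good, and tilt is 0.3°. Lowering to just above the mouth, then looking again.

```bash
python3 -m inch '[[[-0.9,0,0.2,-1,0,0,0],[-0.9,0,0.3,-3,0,0,0],[-0.9,0,0.3,-5,0,0,0],[-0.9,0,0.3,-7,0,0,0],[-0.9,0,0.3,-9,0,0,0],[-0.9,0,0.3,-10.5,0,0,0],[-0.9,0,0.3,-11.5,0,0,0],[-0.9,0,0.3,-12,0,0,0],[-0.9,0,0.3,-12,0,0,0],[-0.9,0,0.3,-12,0,0,0]]]' 60
python3 w9.py pics/w10.png
python3 -c "
from h import *
a=cv2.imread('pics/w10.png'); cv2.imwrite('pics/w10c.png',cv2.resize(a[110:290,200:440],None,fx=3.3,fy=3.3,interpolation=cv2.INTER_CUBIC))
crop(env.get_image('scene')['frame'],340,80,130,110,6,'pics/s10.png')
crop(env.get_image('top')['frame'],110,110,130,110,5.5,'pics/t10.png')"
```

```text
time_s: 12.88
position: [0.5869, 0.2724, 0.0978]
tool_rot: [[0.992, 0.001, 0.123], [-0.123, 0.0, 0.992], [0.001, -1.0, 0.0]]
ft_force: [0.2, -0.2, -0.4]
grip_width: 0.0231
13.025 [0.58673255 0.27232324 0.09764702] -7.047315606237311 [14.4 35.7 66.   0.  78.2 21.5] 0.022884248111860277 [ 0.84593823 -0.68192808 -1.17426753]
```

View pics/w10c.png

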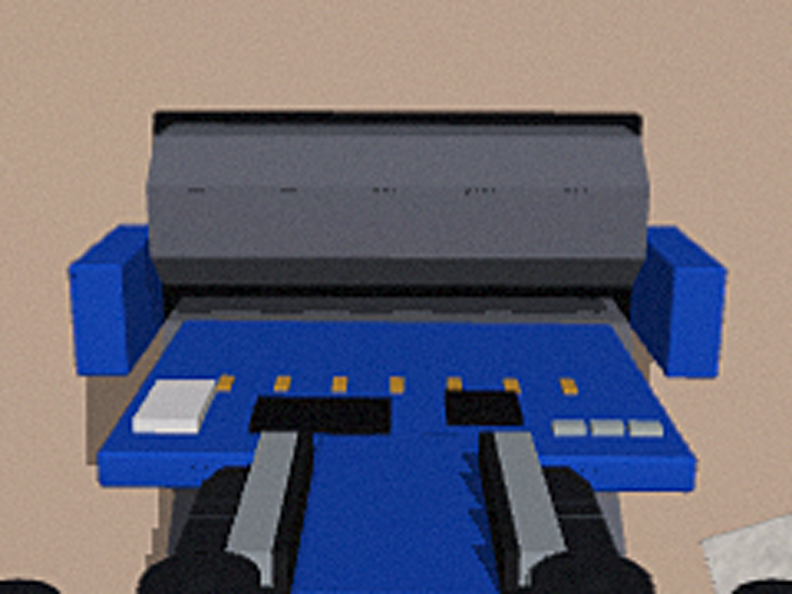

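View pics/s10.png

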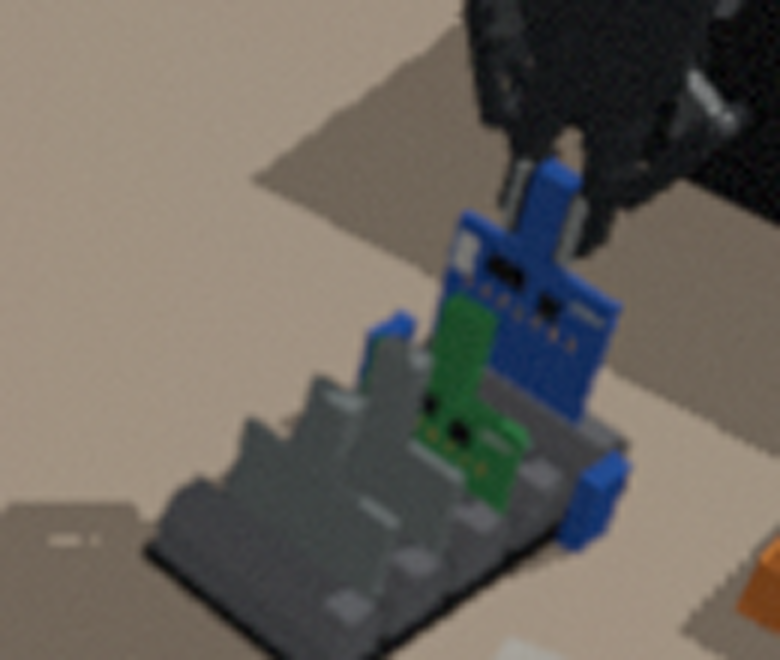

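Run:
```python
from fit import *
d=env.get_image("wrist"); s=env.observe(); p=s["position"];R=s["tool_rot"]
b=p+R@np.array([.0005,.0413,-.0014]); 
A=[(.055,-.014,.042),(-.055,-.014,.042),(.073,.012,.046),(-.073,.012,.046),(.073,-.012,.046),(.06,-.012,.046),(-.06,-.012,.046),(-.073,-.012,.046),(.055,-.03,.042),(-.055,-.03,.042)]
q=pc([(154,258),(645,258),(78,375),(721,377),(70,268),(122,268),(676,268),(726,270),(149,187),(649,187)],200,110,3.3)
r=least_squares(lambda x:(proj(d,W(x,A))-q).ravel(),[.586,.269,3.018]); print("slot",r.x,np.degrees(r.x[2])-180,r.fun.round(1).tolist())
print("board",b); u=R.T@(r.x.tolist()[:2]+[0]-b); print("needed in tool x,z (mm):",1000*u[0],1000*u[2])
```

```text
slot [0.58711629 0.27068644 3.01724952] -7.124336952334858 [-0.7, -0.3, 0.4, -0.1, -1.0, -0.5, 0.5, -0.8, -1.1, 0.6, 1.1, 0.6, -1.0, 0.9, 1.7, 0.3, -0.5, -0.4, 0.6, -0.2]
board [0.58692718 0.27084199 0.05602839]
needed in tool x,z (mm): 0.1973849591490581 -0.13603558629274484
```

Aligned within 0.2 mm. Lowering into the slot.

```bash
python3 -m inch '[[[-0.9,0,0,-0.6,0,0,0],[-0.9,0,0,-1.2,0,0,0],[-0.9,0,0,-1.8,0,0,0],[-0.9,0,0,-2.3,0,0,0],[-0.9,0,0,-2.8,0,0,0],[-0.9,0,0,-3.3,0,0,0],[-0.9,0,0,-3.7,0,0,0],[-0.9,0,0,-3.7,0,0,0],[-0.9,0,0,-3.7,0,0,0]]]' 60
python3 w9.py pics/w11.png
python3 -c "
from h import *
crop(env.get_image('scene')['frame'],340,80,130,110,6,'pics/s11.png')"
```

```text
time_s: 14.4
position: [0.5867, 0.2723, 0.0604]
tool_rot: [[0.992, 0.0, 0.123], [-0.123, 0.0, 0.992], [0.0, -1.0, 0.0]]
ft_force: [0.5, 0.7, -0.2]
grip_width: 0.0234
14.55 [0.58665931 0.27229163 0.06044472] -7.046261705270923 [14.4 37.7 68.7  0.  73.6 21.5] 0.02344545931074452 [-0.44309008 -0.16873953 -0.08196249]
```

View pics/s11.png

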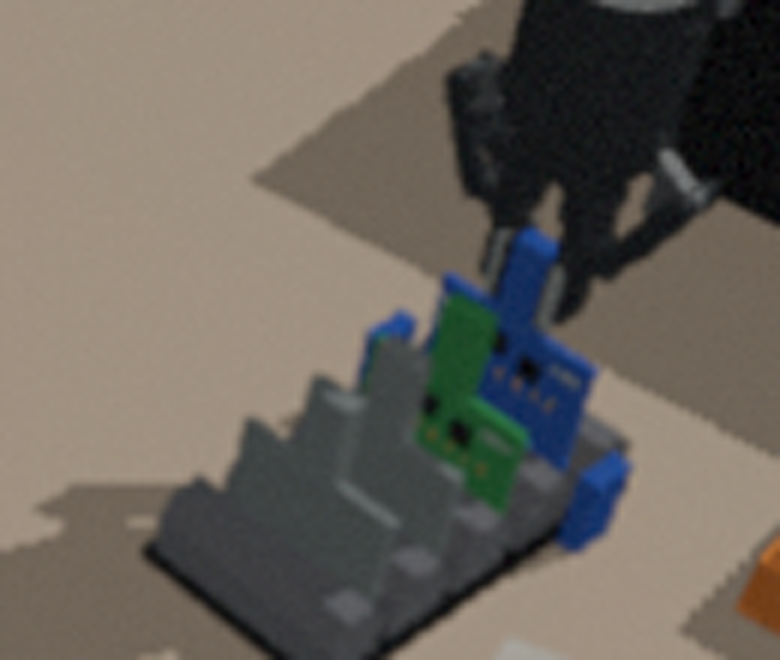

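View pics/w11.png

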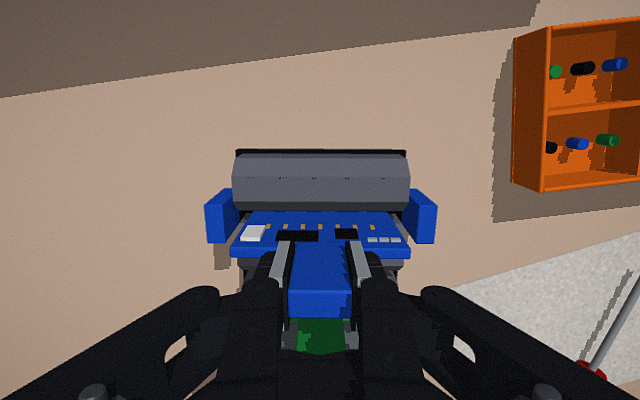

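The board is in the slot with no contact force. Continuing to the floor, reported z ≈ 0.047.

```bash
python3 -m inch '[[[-0.9,0,0,-0.4,0,0,0],[-0.9,0,0,-0.7,0,0,0],[-0.9,0,0,-1,0,0,0],[-0.9,0,0,-1.2,0,0,0],[-0.9,0,0,-1.3,0,0,0],[-0.9,0,0,-1.3,0,0,0],[-0.9,0,0,-1.3,0,0,0]]]' 60
python3 -c "
from h import *
s=env.observe();print(s['position'],s['ft_force'],s['grip_width'])"
```

```text
time_s: 15.48
position: [0.5866, 0.2723, 0.0474]
tool_rot: [[0.992, 0.0, 0.123], [-0.123, 0.0, 0.992], [0.0, -1.0, 0.0]]
ft_force: [-0.4, -0.2, 0.8]
grip_width: 0.0234
[0.58657445 0.27229961 0.04738673] [-0.39605664 -0.18858876  0.7964874 ] 0.023392808375990986
```

```bash
python3 -m inch '[[[-0.9,0,0,-0.05,0,0,0],[-0.9,0,0,-0.1,0,0,0],[-0.9,0,0,-0.15,0,0,0],[-0.9,0,0,-0.15,0,0,0]]]' 60
python3 w9.py pics/w12.png
python3 -c "
from h import *
crop(env.get_image('scene')['frame'],340,80,130,110,6,'pics/s12.png')"
```

```text
time_s: 15.98
position: [0.5868, 0.2724, 0.0473]
tool_rot: [[0.992, 0.001, 0.123], [-0.123, 0.0, 0.992], [0.001, -1.0, 0.001]]
ft_force: [-3.1, -0.3, 11.3]
grip_width: 0.023
16.125 [0.58678898 0.27237348 0.04727418] -7.046372796436408 [14.4 38.5 69.6  0.  71.9 21.5] 0.02314562368645165 [-3.19140503 -0.80814498 10.25573932]
```

View pics/s12.png

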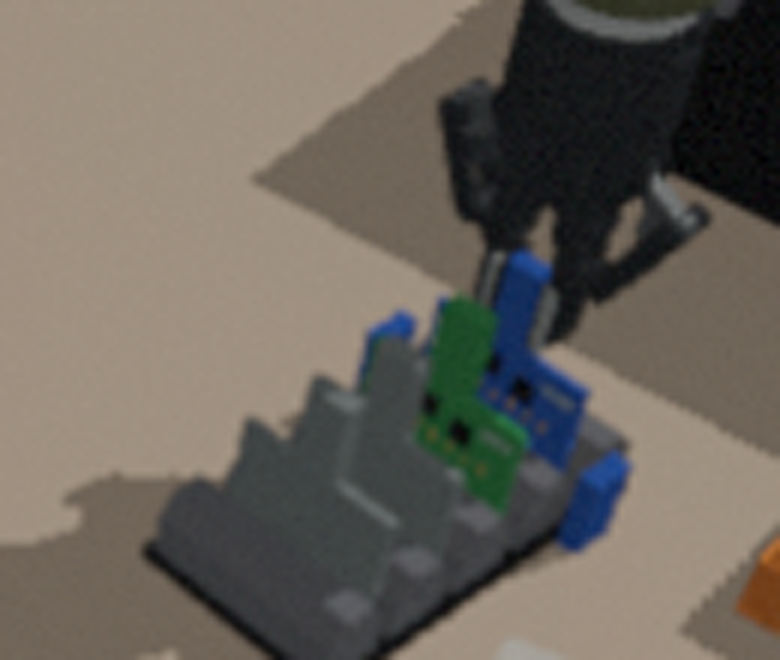

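The floor contact reads 10–11 N at the same height as in the stand, so the board is home. Easing off, releasing and retreating upward.

```bash
python3 -m inch '[[[-0.9,0,0,0.1,0,0,0],[-0.9,0,0,0.1,0,0,0],[-0.3,0,0,0.1,0,0,0],[0,0,0,0.1,0,0,0],[0.1,0,0,0.1,0,0,0],[0.1,0,0,0.1,0,0,0],[0.1,0,0,0.1,0,0,0],[0.1,0,0,0.8,0,0,0],[0.1,0,0,1.8,0,0,0],[0.1,0,0,3,0,0,0],[0.1,0,0,4.5,0,0,0],[0.1,0,0,6.5,0,0,0],[0.1,0,0,9,0,0,0],[0.1,0,0,12,0,0,0],[0.1,0,0,14,0,0,0],[0.1,0,0,14,0,0,0],[0.1,0,0,14,0,0,0]]]' 60
python3 w9.py pics/w13.png
python3 -c "
from h import *
crop(env.get_image('scene')['frame'],340,80,130,110,6,'pics/s13.png')
cv2.imwrite('pics/t13.png',env.get_image('top')['frame'][:,:,::-1])"
```

```text
time_s: 18.3
position: [0.5861, 0.2721, 0.185]
tool_rot: [[0.992, -0.001, 0.123], [-0.123, -0.0, 0.992], [-0.001, -1.0, -0.001]]
ft_force: [0.4, -0.3, 0.1]
grip_width: 0.047
18.45 [0.58620837 0.27217043 0.18474576] -7.047372238503887 [14.4 32.1 58.  -0.  90.  21.5] 0.04660635309034843 [-0.46629148 -0.10598612  0.69691336]
```

View pics/w13o.png

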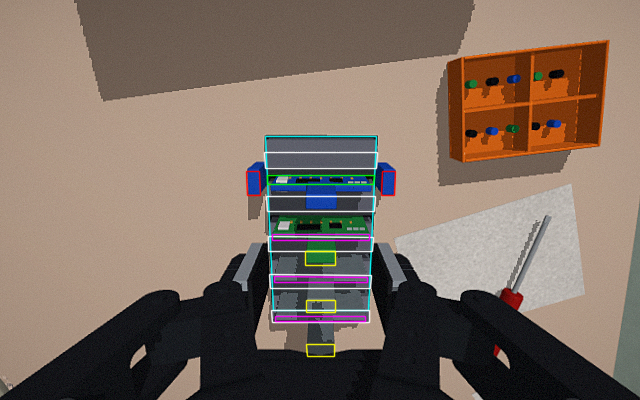

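View pics/s13.png

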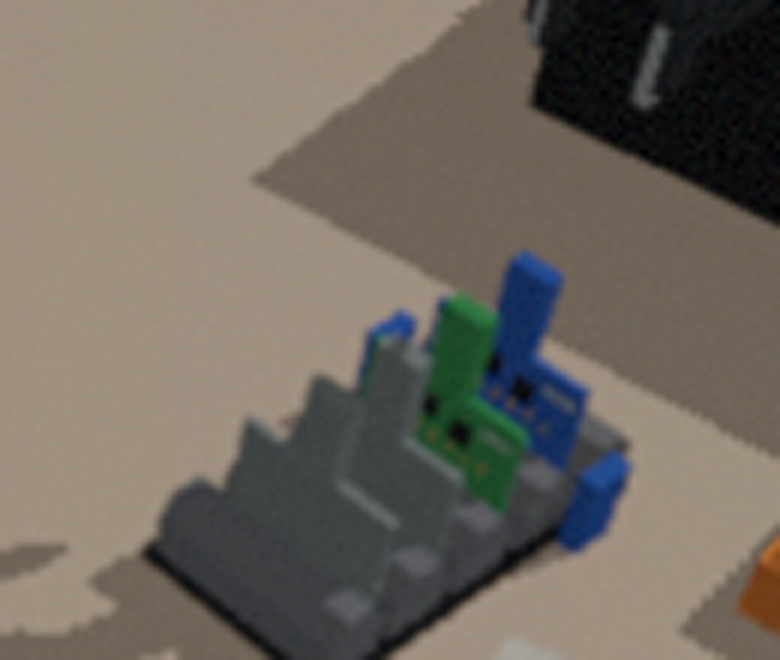

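View pics/t13.png

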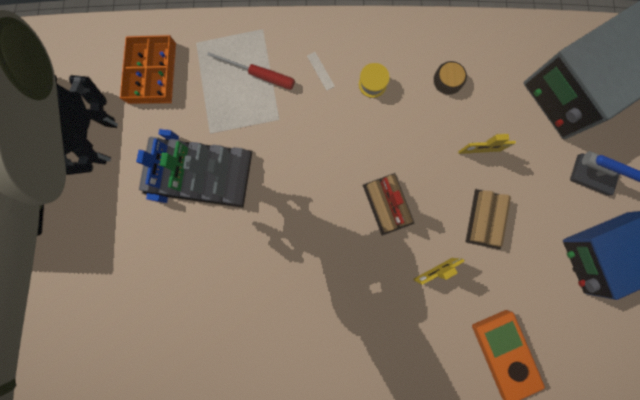

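Numbers agree. The model put the tab top in the free slot at scene pixel (429, 125) and it is seen at about (429, 124). The green board is unmoved, and the red board sits where it did in the top view (about 390, 204). The fingers are clear of everything, so I'm handing in.

```bash
python3 -c "
from rig import env
print(env.close_job())"
```

```text
the job is handed in; nothing more can be done
None
```

The blue board is in the free slot, fully down on the floor, released, and handed in at about 18.6 s. No verdict came back, so what follows rests on my own checks.

- **Missed first grasp:** The fingers closed on air just above the tab. Two cameras showed that the real fingertips sit about 42 mm behind the reported TCP. I lowered by that amount, and the second grasp held at an opening of 23.2 mm. Whatever causes that offset, the reported TCP does not match the fingertips as described.
- **Camera disagreement:** The wrist camera and the fixed cameras differed by 2–3 mm on the board and about 1.5 mm on the slot. I aligned on the wrist camera alone, which put the board within 0.2 mm of the slot's middle and 0.3° from upright before lowering.
- **Seating:** I lowered it slowly. Contact came at about 11 N, at the same height as in the bench stand, so the board reached the floor. I eased off before letting go.
- **After release:** The tab top is within 1 pixel of where a fully seated, upright board should appear in the scene view. The green board and the red board look unmoved in the pictures. The gripper is clear, with wrist force about zero.

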